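# Third hand at the spring stop

### The arm

A 6-joint arm with a two-finger parallel gripper is mounted at the origin on a cart in front of the work surface, level with it; the furniture and walls round the work are solid. World frame = base frame: x ahead of the robot, y to its left, z up, the work surface at z = 0. Lengths are in mm, angles in rad, forces in N, time in s.
With the tool pointing down it reaches from about 400 to 925 mm from the base axis. Payload 12.5 kg.
Tool frame: the origin (TCP) lies midway between the tips of the shut fingers; the grasp point (between the pads) lies 19 mm behind it (env.pinch_z is the z of the grasp point in the tool frame, in mm); z points along the fingers, y is the line along which they close (so a half turn about z gives the same grasp; the last joint's range is limited). The gripper opens to 95 mm and grips with 3 to 60 N. Pads are 20 mm wide; open, the fingers measure 119 mm over their backs; the gripper's body (75 mm by 180 mm) begins 59 mm behind the grasp point.
Start: joints at [-1.32, 0.491, 1.559, -0, 1.092, -0.106], TCP at [218.322, -585.647, 214.661] pointing down, gripper open.
Joint ranges: [-3.1, 3.1], [-0.84, 2.19], [0.05, 2.79], [-1.13, 4.28], [0.06, 2.93], [-2.69, 2.69]. Speed limits (rad/s): [2.22, 2.22, 2.79, 3.14, 3.14, 3.14].

### API

Orientations are given as [roll, pitch, yaw] about the fixed x, y, z axes, in that order (R = Rz(yaw) Ry(pitch) Rx(roll)).
In Python, from cell import env, eyes gives the robot as it stands.
- The arm moves only by the shell command python3 -m inch 'ROWS'. ROWS is JSON, a list of rows, each a list of 3 entries, a list of its own where there are three numbers: the shift along the tool's x, y, z in units of 60 mm (1.0 is 60 mm), then the turn about the tool's z in units of 5 degrees (1.0 is 5 degrees), then the closure, from -1 (fully open) to 1 (shut). In form: [[[tx, ty, tz], turn, claw], ...]. A call has exactly 10 rows; each row shifts and turns the commanded pose from where the row before left it, along the tool's axes as they then stand; what a row does not reach is not made up. A row lasts 1/8 s, in which the tool goes at most 62.5 mm and 10.7 degrees, less where a joint would pass 70% of its speed; a pose out of reach is approached as far as the arm can. A call is refused whole if a number of a shift passes 1 or a number of a turn 1, either way. A call with a gripper value outside its range is refused whole. The fingers move at their own pace and stop on an object; the grip force is fixed at half the most. Time passes only in rows, so rows that do not move let the fingers close, or fill a call up. It gives the time, the measured TCP pose, the force, the opening and the grip force at its end, in the units of the state.
- env.state(): the state, without advancing time (a new reading comes with each control period).
- eyes.read_camera(name): name is "scene" or "top" or "wrist"; returns a dict with "pixels" (384x512x3 uint8, red, green, blue), "fx", "fy", "cx", "cy" (pixels), "distortion" ([k1, k2, p1, p2, k3] as OpenCV has them; the pictures are not rectified), "extrinsics" (4x4, takes a point from world to camera coordinates). Camera axes: x right, y down, z forward; pixel columns grow to the right and rows downward; lengths in mm; the calibration is good to about 2 mm. A picture is of the moment at which its call begins. There is no depth.
- env.job_done(): hands the job in; it is judged then, once.
Trained networks look in a picture, given as the dict that the camera call returned (one of the last four; its "shot" number tells which), for a name from the list of things; names that differ only in an ending like _2 or _b are one class to them, and where a whole thing is asked for, a point or a joint stands for the part that bears it (a point fixed in the world has none). Each returns a list of dicts, best first, with "score" (0 to 1); they miss things now and then, are a little off and sometimes report something else, mostly with a low value. They report only what shows in the picture. A call takes as long as a camera call.
- eyes.boxes_of(name, picture): "centre" ([row, column] in pixels, amid what is visible of it).
- eyes.cut_out(name, picture): "mask" (384x512 bool, what is visible of it) and "centre" ([row, column] in pixels, amid what is visible of it).
- eyes.spot_point(name, picture): "centre" ([row, column] in pixels: a listed point, or the origin of a listed thing).
The state is a dict: "t": time; "joints": joint angles; "qvel": joint speeds; "tau": joint torques, N m; "eef_pos": TCP position; "tcp_rot": TCP orientation; "ft_force": force on the tool from outside, world axes, zero at the start; "moment": the same for the moment, N m; "opening": opening from 0.0 (shut) to 1.0 (fully open); "grip_force": force on a finger pad.
Only numpy, scipy, OpenCV 4.12 (cv2) and the standard library are available. Lean on these libraries where they do the work, as an engineer would, in place of code of your own. Each camera call takes 0.05 s, during which the arm holds its last target. There are 200 camera calls.

### The job

Be the third hand for someone who will drive a screw into the pine offcut: lay the offcut flat on the grey bed of the holding jig, lengthwise between the two black lines, and press it down firmly so that it sits level; then push its end squarely against the rubber-faced spring stop until the black pointer stands in the middle of the green mark, never driving it to the far end of the red. The program finishes while you are still holding the offcut there with that steady push; leave the sanding block and the other things standing about alone.

Things in the scene. Friction and masses are not known exactly. Their poses are not given: they have to be found in the camera images.
- workpiece: the pine offcut, a plain light wooden block 45 x 110 x 38 mm (x, y, z), about 0.1 kg, loose on the bench and lying flat; origin at the centre of its underside, y along its length, z up. It is to lie with its length (y) along the jig's x, either way round
- jig: the holding jig, fixed to the bench: plywood foot 240 x 100 x 12 mm (x -105 to 135 mm); origin on its underside, midway across, x along it TOWARDS the stop (push direction), z up. Bed top at z = 20 mm, free from x = -90 to +45 mm (stop's rubber face at rest), y = -42 to +42. Behind the stop an aluminium housing: x 75 to 130, y -35 to +35, top z = 56 mm, with yellow, green and red fields on top
- bed: the grey bed of the jig, 160 x 84 x 8 mm with two black lines 47 mm apart along it, fixed on the foot; origin at the centre of its underside (jig x = -10, z = 12 mm), axes as the jig, top at z = 8 mm of its own frame
- stop_face (a point): the foot of the stop's black rubber face: middle of its width, level with the top of the bed (jig x = 45 mm, y = 0, z = 20 mm at rest); moves with the stop. The face is 70 mm wide and runs from 1.5 to 35.5 mm above the bed
- stop (a joint): how far the spring stop is pushed back along jig +x, in m: 0 at rest, 0.018 at its hard end. A plain spring, 1200 N/m, no preload: 0.010 is 12 N. A black pointer on it moves over the housing: in the 8 mm green field from 0.006 to 0.014, before that in the yellow, beyond in the red
- sanding_block: black rubber sanding block with a brown sole, 50 x 100 x 30 mm, loose, not to be disturbed; origin at the centre of its underside, y along its length
- tape_measure: chromed tape measure, 72 x 93 x 35 mm, loose, not to be disturbed; origin at the centre of its underside
- screw_jar: small clear jar of screws with a black lid, 68 x 77 x 79 mm, loose, not to be disturbed; origin at the centre of its underside
- glue_bottle: orange glue bottle, 40 x 60 x 171 mm, standing, loose, not to be disturbed; origin at the centre of its underside
- can_starter: white and blue spray can, 66 mm across, 164 mm high, standing, loose, not to be disturbed; origin at the centre of its underside

How it is judged (in metres and radians):
On the way, in this order (a step that is already met when the one before it is completed fails the run):
1. the offcut lies level on the bed, lengthwise between the lines, and is pressed down with more than 3 N (angle between workpiece's own z axis and vertical below 0.06 rad and z of workpiece in the frame of bed between 0.005 and 0.012 m and y of workpiece in the frame of jig between -0.009 and 0.009 m and angle between the y axis of workpiece and the x axis of jig, either way round below 0.09 rad and contact force between workpiece and bed above 3 N), for 0.2 s.
2. the offcut pushes the spring stop until the pointer is in the green (angle between workpiece's own z axis and vertical below 0.06 rad and z of workpiece in the frame of bed between 0.005 and 0.012 m and y of workpiece in the frame of jig between -0.009 and 0.009 m and angle between the y axis of workpiece and the x axis of jig, either way round below 0.09 rad and value of joint stop between 0.006 and 0.014 m and contact force between workpiece and jig above 6 N), for 0.2 s.
At the end, for the whole second after the job is handed in: The robot still holds the offcut level on the bed (0.06 rad, at most 4 mm off it), along the jig within 0.09 rad and 9 mm of its middle line, at rest, its end pushing the rubber face with 6 to 18 N and the stop back 6 to 14 mm (pointer in the green); the arm does not touch the jig or stop (all of step 2 and contact force between workpiece and jig below 18 N and contact force between the fingers and workpiece above 3 N and contact force between the arm and jig below 0.5 N and linear speed of workpiece below 0.01 m/s); the arm keeps its last pose, push and grip.
It fails at once if the stop is driven to its hard end (far end of the red) (value of joint stop above 0.0172 m).
It fails at once if the sanding block, tape measure, screw jar, glue bottle or spray can is moved by more than 20 mm or tipped (distance of any of sanding_block, tape_measure, screw_jar, glue_bottle, can_starter from where it was at the start of the episode above 0.02 m or angle between any of sanding_block, tape_measure, screw_jar, glue_bottle, can_starter's own z axis and vertical above 0.3 rad).
It also fails if it takes over 38 s, if anything falls off the work surface, if the arm or the gripper's body presses on something with over 40 N, if the wrist force passes 120 N, or if a joint passes its speed limit or range.

## Working session

There is one attempt and no reset: what is moved stays moved. The work goes in short steps, Python scripts to look and compute and a shell command to move; the robot and the scene stay as the last step left them, time stands still between calls to the robot, and variables do not carry over. Pictures are saved under pics/ and viewed, at most 10 in all, crops included, and the job is handed in when it is done.

```bash
ls; mkdir -p pics
cat > h.py <<'E'
import numpy as np, cv2
from cell import env, eyes
def ray(p, rc, z):
    K=np.array([[p['fx'],0,p['cx']],[0,p['fy'],p['cy']],[0,0,1.]])
    pts=np.array(rc,float).reshape(-1,2)[:,::-1].copy()
    u=cv2.undistortPoints(pts.reshape(-1,1,2),K,np.array(p['distortion'],float)).reshape(-1,2)
    E=np.array(p['extrinsics']);R,t=E[:3,:3],E[:3,3];c=-R.T@t
    d=np.c_[u,np.ones(len(u))]@R
    return c+d*((z-c[2])/d[:,2])[:,None]
def proj(p,X):
    K=np.array([[p['fx'],0,p['cx']],[0,p['fy'],p['cy']],[0,0,1.]])
    E=np.array(p['extrinsics'])
    return cv2.projectPoints(np.array(X,float).reshape(-1,1,3),cv2.Rodrigues(E[:3,:3])[0],E[:3,3],K,np.array(p['distortion'],float))[0].reshape(-1,2)
E
python3 - <<'E'
from h import *
s=env.state();print({k:np.round(v,3).tolist() for k,v in s.items()},env.pinch_z)
ims=[]
for n in ("top","scene"):
    p=eyes.read_camera(n);cv2.imwrite(f'pics/{n}0.png',p['pixels'][:,:,::-1])
    E=np.array(p['extrinsics']);print(n,np.round(-E[:3,:3].T@E[:3,3]),np.round(E[:3,:3],2).tolist(),p['fx'])
    for k,z in [("workpiece",0),("jig",0),("bed",12),("stop_face",20),("sanding_block",0),("tape_measure",0),("screw_jar",0),("glue_bottle",0),("can_starter",0)]:
        for r in eyes.spot_point(k,p)[:2]: print(k,round(r['score'],2),np.round(r['centre'],1),np.round(ray(p,r['centre'],z)[0],1))
    for k,z in [("workpiece",38),("bed",20),("sanding_block",30)]:
        for r in eyes.cut_out(k,p)[:1]:
            m=np.argwhere(r['mask']);q=ray(p,m,z)[:,:2].astype(np.float32)
            print(k,len(m),cv2.minAreaRect(q))
E
```

```text
pics
{'t': 0.0, 'joints': [-1.32, 0.492, 1.559, -0.0, 1.092, -0.106], 'qvel': [0.001, -0.001, -0.0, 0.0, 0.001, 0.0], 'tau': [-0.004, -61.265, -25.818, 0.069, 0.048, -0.0], 'eef_pos': [218.25, -585.391, 214.061], 'tcp_rot': [-3.14, -0.0, 0.357], 'ft_force': [0.588, -0.005, -0.212], 'moment': [0.0, -0.036, -0.04], 'grip_force': 0.0, 'opening': 0.999} -18.8
top [ 464.  -28. 1019.] [[-0.0, -1.0, 0.01], [-0.99, 0.0, -0.11], [0.11, -0.01, -0.99]] 388.8075803504626
workpiece 0.69 [241.3 289.8] [ 427.4 -128.3    0. ]
bed 0.73 [188.6 340. ] [ 564.1 -261.    12. ]
stop_face 0.66 [191.  319.1] [ 557.2 -204.    20. ]
sanding_block 0.61 [250.8 371.8] [ 400.2 -345.6    0. ]
tape_measure 0.61 [247.9 135.1] [409.8 276.7   0. ]
screw_jar 0.88 [188.9 139.9] [565.2 267.6   0. ]
glue_bottle 0.72 [160.  168.7] [642.6 192.    0. ]
can_starter 0.68 [134.1 369.7] [ 714.2 -350.5    0. ]
workpiece 808 ((424.8640441894531, -138.44015502929688), (46.5301513671875, 114.13693237304688), 3.053770065307617)
bed 1763 ((562.6142578125, -255.46408081054688), (86.77715301513672, 159.976806640625), 1.4216068983078003)

[... 269 characters left out ...]
3 -139.6    0. ]
jig 0.58 [170.8 296.5] [ 555.  -246.4    0. ]
bed 0.59 [169.2 294.4] [ 558.3 -238.3   12. ]
stop_face 0.47 [172.6 286.2] [ 565.3 -202.1   20. ]
sanding_block 0.38 [178.8 349.1] [ 396.6 -328.2    0. ]
tape_measure 0.59 [300.  222.5] [414.7 271.7   0. ]
screw_jar 0.78 [273.1 189. ] [546.9 270.    0. ]
glue_bottle 0.87 [234.3 183.9] [657.4 183.1   0. ]
glue_bottle 0.44 [170.7 287.5] [ 578.8 -227.5    0. ]
can_starter 0.56 [135.1 278. ] [ 716.4 -348.4    0. ]
workpiece 632 ((417.2621154785156, -124.84504699707031), (62.32841873168945, 140.86471557617188), 7.30789852142334)
bed 648 ((561.1007080078125, -254.3968048095703), (89.311279296875, 163.9270782470703), 1.6164870262145996)
```

View pics/top0.png

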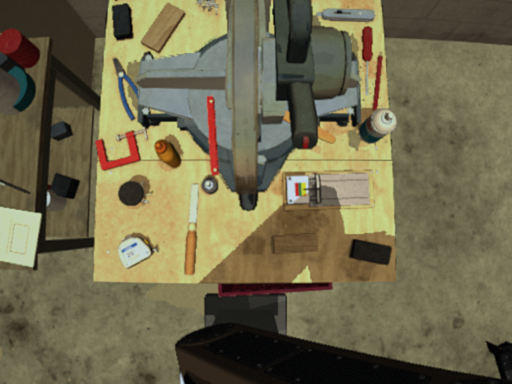

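View pics/scene0.png

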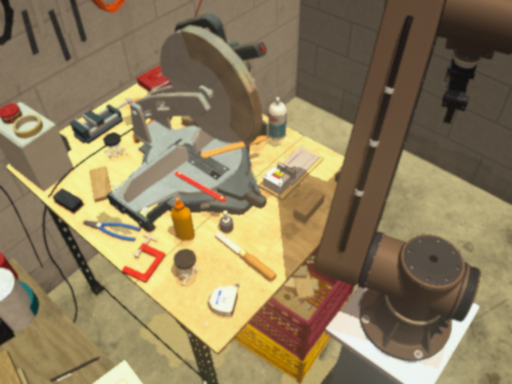

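The top view shows the offcut at about (243,296). The jig is at about (190,330), with its stop on the left near column 318, so the push goes along world +y. The sanding block is at (251,371), and the saw head stands behind the jig. The scene view agrees. First I'll move over the offcut and turn.

```bash
python3 -m inch '[[[0.58,-0.57,0],0,-1],[[0.58,-0.57,0],0,-1],[[0.58,-0.57,0],0,-1],[[0.58,-0.57,0],0,-1],[[0.58,-0.57,0],0,-1],[[0.58,-0.57,0],0,-1],[[0.58,-0.57,0],0,-1],[[0.58,-0.57,0],0,-1],[[0.58,-0.57,0],0,-1],[[0.58,-0.57,0],0,-1]]'
python3 -m inch '[[[0,0,0],-1,-1],[[0,0,0],-1,-1],[[0,0,0],-1,-1],[[0,0,0],-1,-1],[[0,0,0],-1,-1],[[0,0,0],-1,-1],[[0,0,0],-1,-1],[[0,0,0],-1,-1],[[0,0,0],-1,-1],[[0,0,0],-1,-1]]'
python3 - <<'E'
from h import *
p=eyes.read_camera("wrist");cv2.imwrite('pics/w1.png',p['pixels'][:,:,::-1])
E=np.array(p['extrinsics']);print(np.round(-E[:3,:3].T@E[:3,3]),np.round(E[:3,:3],2).tolist(),p['fx'])
for k,z in [("workpiece",0),("jig",0),("bed",12),("stop_face",20)]:
    for r in eyes.spot_point(k,p)[:2]: print(k,round(r['score'],2),np.round(r['centre'],1),np.round(ray(p,r['centre'],z)[0],1))
for k,z in [("workpiece",38),("bed",20)]:
    for r in eyes.cut_out(k,p)[:1]:
        m=np.argwhere(r['mask']);q=ray(p,m,z)[:,:2].astype(np.float32)
        print(k,len(m),cv2.minAreaRect(q))
E
```

```text
t: 2.55
eef_pos: [425.5, -142.2, 214.9]
tcp_rot: [3.141, -0.0, 0.357]
ft_force: [0.2, -0.4, 0.1]
opening: 1.005
grip_force: 0.0
t: 3.8
eef_pos: [425.0, -143.6, 214.8]
tcp_rot: [3.141, 0.0, 1.232]
ft_force: [-0.2, 0.8, 0.1]
opening: 0.998
grip_force: 0.0
[448. -76. 385.] [[0.94, -0.33, 0.0], [-0.32, -0.91, 0.26], [-0.09, -0.24, -0.97]] 322.0488390836492
workpiece 0.56 [167.9 254.4] [ 421.4 -136.5    0. ]
bed 0.62 [223.5 391.3] [ 560.  -256.9   12. ]
stop_face 0.85 [183.2 384. ] [ 560.8 -200.8   20. ]
workpiece 4044 ((422.6191711425781, -139.07565307617188), (45.611717224121094, 110.57085418701172), 3.149413824081421)
bed 4608 ((560.4601440429688, -249.876708984375), (86.07624053955078, 145.56759643554688), 0.5795326232910156)
```

View pics/w1.png

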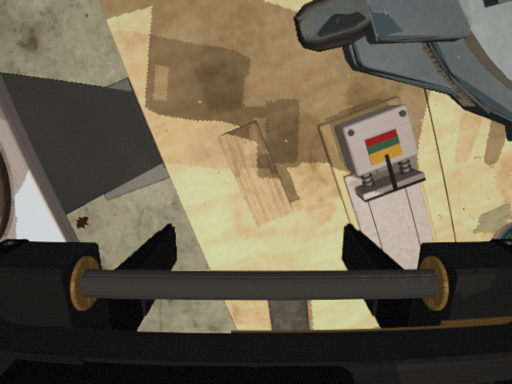

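The wrist view shows the offcut at (175,258) with free space on both sides. The jig's housing is at (145,385), the stop's rubber face at (183,390), and the lined bed runs below it. Now I'll descend over the offcut.

```bash
python3 -m inch '[[[0,0,0.2],-0.9,-1],[[0,0,0.2],-0.9,-1],[[0,0,0.2],-0.9,-1],[[0,0,0.2],-0.9,-1],[[0,0,0.2],-0.9,-1],[[0.08,-0.04,0.5],0,-1],[[0,0,0.5],0,-1],[[0,0,0.5],0,-1],[[0,0,0.4],0,-1],[[0,0,0],0,-1]]'
python3 - <<'E'
from h import *
print(env.state()['eef_pos'],env.state()['tcp_rot'])
p=eyes.read_camera("top")
for r in eyes.cut_out("workpiece",p)[:1]:
    m=np.argwhere(r['mask']);print(len(m),cv2.minAreaRect(ray(p,m,38)[:,:2].astype(np.float32)))
p=eyes.read_camera("wrist");cv2.imwrite('pics/w2.png',p['pixels'][:,:,::-1])
E
```

```text
t: 5.4
eef_pos: [421.7, -138.7, 39.6]
tcp_rot: [-3.139, -0.001, 1.621]
ft_force: [1.0, 0.4, 0.6]
opening: 1.001
grip_force: 0.0
[ 421.7496167  -138.74176545   39.58538213] [-3.13905842e+00 -1.34639330e-03  1.62146028e+00]
```

View pics/w2.png

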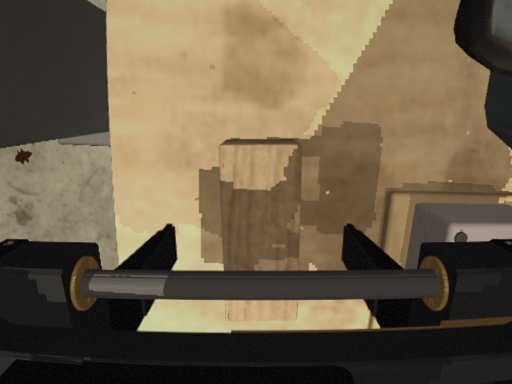

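The offcut (columns 220–300) lies centred between the open fingers (170–345) and is aligned with them. I'll go down and close.

```bash
python3 -m inch '[[[0,0,0.25],0,-1],[[0,0,0.2],0,-1],[[0,0,0.1],0,-1],[[0,0,0],0,-1],[[0,0,0],0,1],[[0,0,0],0,1],[[0,0,0],0,1],[[0,0,0],0,1],[[0,0,0],0,1],[[0,0,0],0,1]]'
```

```text
t: 6.8
eef_pos: [422.4, -139.0, 7.6]
tcp_rot: [3.141, 0.0, 1.622]
ft_force: [0.5, 0.2, 0.6]
opening: 0.472
grip_force: 30.0
```

```bash
python3 -m inch '[[[0,0,-0.4],0,1],[[0,0,-0.5],0,1],[[0,0,-0.6],0,1],[[-0.2,0,-0.5],0,1],[[-0.4,0,0],0,1],[[-0.4,0,0],0,1],[[-0.4,0,0],0,1],[[-0.4,0,0],0,1],[[-0.4,0,0],0,1],[[0,0,0],0,1]]'
python3 - <<'E'
from h import *
P={}
for n in ("top","scene","wrist"):
    p=P[n]=eyes.read_camera(n);cv2.imwrite(f'pics/{n}3.png',p['pixels'][:,:,::-1])
    for k,z in [("jig",0),("bed",12),("stop_face",20)]:
        for r in eyes.spot_point(k,p)[:1]: print(n,k,round(r['score'],2),np.round(r['centre'],1),np.round(ray(p,r['centre'],z)[0],1))
    for r in eyes.cut_out("bed",p)[:1]:
        m=np.argwhere(r['mask']);print(len(m),cv2.minAreaRect(ray(p,m,20)[:,:2].astype(np.float32)))
for z in (0,100,200,300,400): print(z,ray(P["top"],[[142,304]],z)[0].round(),ray(P["scene"],[[48,263]],z)[0].round())
c=cv2.imread('pics/top3.png')[140:230,260:390]; cv2.imwrite('pics/c3.png',cv2.resize(c,None,fx=6,fy=6,interpolation=cv2.INTER_CUBIC))
E
```

```text
t: 8.05
eef_pos: [429.1, -272.1, 127.4]
tcp_rot: [3.142, 0.0, 1.621]
ft_force: [-0.2, 0.9, -0.8]
opening: 0.468
grip_force: 30.0
top jig 0.52 [190.  315.4] [ 561.7 -197.7    0. ]
top bed 0.72 [186.4 340.6] [ 569.9 -262.8   12. ]
top stop_face 0.53 [188.8 319.1] [ 562.9 -204.2   20. ]
1580 ((561.9220581054688, -255.28314208984375), (82.58833312988281, 159.4947052001953), 1.1186736822128296)
scene jig 0.94 [168.9 293.2] [ 569.1 -246.5    0. ]
scene bed 0.77 [168.1 300.9] [ 544.5 -256.3   12. ]
scene stop_face 0.49 [172.3 286.2] [ 566.2 -203.2   20. ]
508 ((562.3140258789062, -253.95252990722656), (86.48821258544922, 159.99851989746094), 1.672268271446228)
wrist stop_face 0.89 [121.9 414.3] [ 559.5 -198.7   20. ]
11801 ((559.8875122070312, -250.98526000976562), (86.63921356201172, 148.7586212158203), 1.2658796310424805)
0 [ 691. -170.    0.] [1138. -769.    0.]
100 [ 669. -156.  100.] [1032. -644.  100.]
200 [ 647. -142.  200.] [ 926. -519.  200.]
300 [ 624. -128.  300.] [ 821. -393.  300.]
400 [ 602. -114.  400.] [ 715. -268.  400.]
```

View pics/wrist3.png

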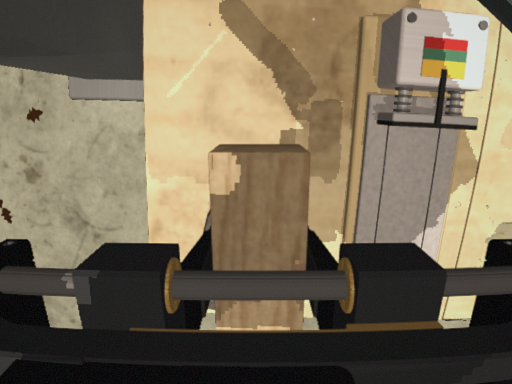

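View pics/c3.png

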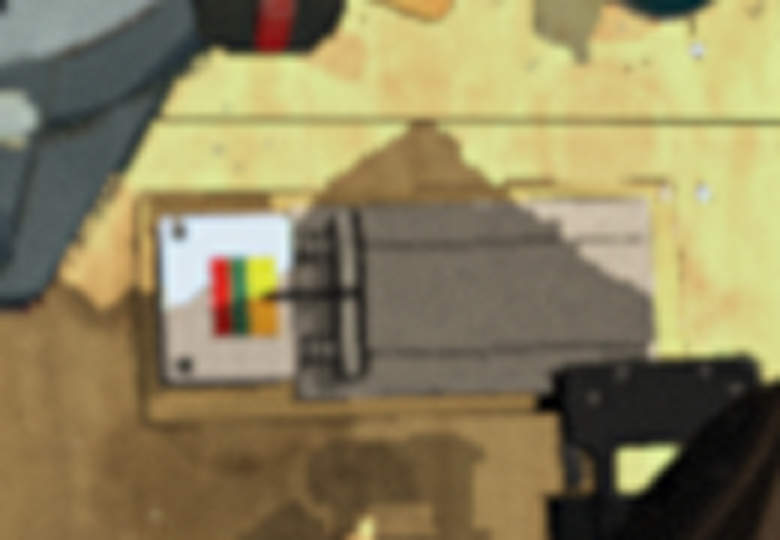

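The wrist view shows the offcut held straight, with the jig to its right: lines at (386,135)–(373,245) and (440,135)–(432,190), the stop face at (120,425), and the pointer at rest. The crop of the top view shows the lines at rows 245→238 and 353→346 and the stop face near column 364. I'll fit these.

Run:
```python
from h import *
T=eyes.read_camera("top");W=eyes.read_camera("wrist")
f=lambda uv:[[ (v+.5)/6-.5+140,(u+.5)/6-.5+260] for u,v in uv]
print(ray(T,f([(370,245),(645,238),(370,353),(640,346),(364,300)]),20).round(1))
def show(n,q):
    q=q[:,:2];
    for a,b in ((0,1),(2,3)):
        d=q[a]-q[b];s=(-255-q[b][1])/d[1];print(n,'line x at y=-255',(q[b]+s*d)[0].round(1),'heading',np.degrees(np.arctan2(d[1],d[0])).round(2))
show('top',ray(T,f([(370,245),(645,238),(370,353),(640,346)]),20))
show('wrist',ray(W,[[135,386],[245,373],[135,440],[190,432]],20))
print(ray(W,[[126,377],[128,476]],21.5).round(1))
# dark-line refinement in wrist image
g=cv2.cvtColor(W['pixels'],cv2.COLOR_RGB2GRAY).astype(float)
for u0,u1,r1 in ((386,373,238),(440,432,195)):
    P=[]
    for r in range(140,r1,3):
        c=u0+(u1-u0)*(r-135)/((245 if u0==386 else 190)-135); w=np.arange(int(c)-6,int(c)+7); v=g[r,w]; k=v.argmin()
        if v[k]<np.median(v)-15: P.append([r,w[k]])
    q=ray(W,P,20); s=np.polyfit(q[:,1],q[:,0],1); print(len(P),'x(-255)',np.polyval(s,-255).round(1),'heading',(90-np.degrees(np.arctan(s[0]))).round(2),'res',np.std(q[:,0]-np.polyval(s,q[:,1])).round(2))
r=eyes.cut_out("workpiece",W)
if r:
    m=np.argwhere(r[0]['mask']);print('wp',cv2.minAreaRect(ray(W,m,158)[:,:2].astype(np.float32)))
print(env.state()['eef_pos'],env.state()['tcp_rot'][2])
```

```text
[[ 584.8 -210.3   20. ]
 [ 587.8 -332.2   20. ]
 [ 537.8 -209.3   20. ]
 [ 540.4 -328.3   20. ]
 [ 560.8 -207.1   20. ]]
top line x at y=-255 585.9 heading 91.41
top line x at y=-255 538.8 heading 91.24
wrist line x at y=-255 537.0 heading 91.69
wrist line x at y=-255 586.4 heading 91.78
[[ 526.2 -204.8   21.5]
 [ 617.2 -199.7   21.5]]
33 x(-255) 537.9 heading 91.59 res 0.27
19 x(-255) 584.9 heading 91.43 res 0.26
wp ((428.03912353515625, -259.67681884765625), (45.021583557128906, 94.34239196777344), 2.940844774246216)
[ 429.08947569 -270.81528734  127.65425486] 1.6221137758781783
```

```bash
python3 -m inch '[[[0,0,0],0.3,1],[[-0.07,0.37,0],0,1],[[0,0.37,0],0,1],[[0,0.37,0],0,1],[[0,0.37,0],0,1],[[0,0.37,0],0,1],[[0,0.37,0],0,1],[[0,0,0.5],0,1],[[0,0,0.5],0,1],[[0,0,0],0,1]]'
python3 - <<'E'
from h import *
s=env.state();print(s['eef_pos'],s['tcp_rot'],s['ft_force'])
W=eyes.read_camera("wrist");cv2.imwrite('pics/w4.png',W['pixels'][:,:,::-1])
E
```

```text
t: 10.2
eef_pos: [561.4, -271.1, 65.8]
tcp_rot: [-3.138, -0.002, 1.595]
ft_force: [0.6, 0.4, -0.9]
opening: 0.473
grip_force: 30.0
[ 561.40875918 -271.05699882   65.78406603] [-3.13822482e+00 -2.16154847e-03  1.59517686e+00] [ 0.58298783  0.3794822  -0.91833716]
```

View pics/w4.png

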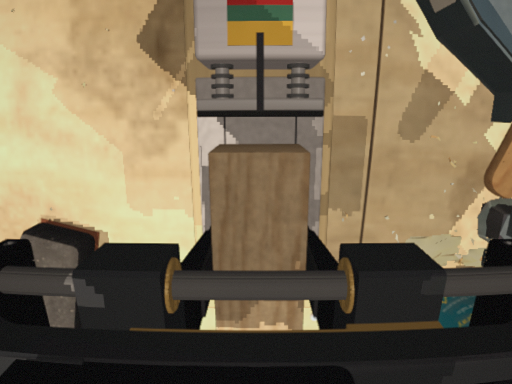

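The offcut (columns 210–308) is centred in front of the stop face (198–322) and between the lines (225 and 296). I'll lower it gently.

```bash
python3 -m inch '[[[0,0,0.2],0,1],[[0,0,0.2],0,1],[[0,0,0.15],0,1],[[0,0,0],0,1],[[0,0,0.02],0,1],[[0,0,0.02],0,1],[[0,0,0.02],0,1],[[0,0,0.02],0,1],[[0,0,0],0,1],[[0,0,0],0,1]]'
```

```text
t: 11.5
eef_pos: [562.4, -271.7, 29.9]
tcp_rot: [3.142, 0.0, 1.596]
ft_force: [0.4, -0.5, -0.4]
opening: 0.475
grip_force: 30.0
```

```bash
python3 -m inch '[[[0,0,0.02],0,1],[[0,0,0.01],0,1],[[0,0,0.01],0,1],[[0,0,0],0,1],[[0,0,0],0,1],[[0,0,0],0,1],[[0,0,0],0,1],[[0,0,0],0,1],[[0,0,0],0,1],[[0,0,0],0,1]]'
```

```text
t: 12.75
eef_pos: [562.3, -271.6, 27.6]
tcp_rot: [3.142, 0.0, 1.596]
ft_force: [-3.1, 0.8, 5.8]
opening: 0.472
grip_force: 30.0
```

```bash
python3 -m inch '[[[0,0,0.01],0,1],[[0,0,0],0,1],[[0,0,0],0,1],[[0,0,0],0,1],[[0,0,0],0,1],[[0.05,0,0],0,1],[[0.05,0,0],0,1],[[0.05,0,0],0,1],[[0,0,0],0,1],[[0,0,0],0,1]]'
```

```text
t: 14.0
eef_pos: [563.2, -263.6, 27.7]
tcp_rot: [3.139, 0.002, 1.596]
ft_force: [1.6, -2.5, 7.7]
opening: 0.47
grip_force: 30.0
```

```bash
python3 -m inch '[[[0.04,0,0],0,1],[[0.04,0,0],0,1],[[0.04,0,0],0,1],[[0,0,0],0,1],[[0,0,0],0,1],[[0,0,0],0,1],[[0,0,0],0,1],[[0,0,0],0,1],[[0,0,0],0,1],[[0,0,0],0,1]]'
```

```text
t: 15.25
eef_pos: [563.1, -256.5, 27.7]
tcp_rot: [3.139, 0.002, 1.596]
ft_force: [1.8, -3.7, 6.8]
opening: 0.473
grip_force: 30.0
```

```bash
python3 -m inch '[[[0.03,0,0],0,1],[[0.03,0,0],0,1],[[0.02,0,0],0,1],[[0,0,0],0,1],[[0,0,0],0,1],[[0,0,0],0,1],[[0,0,0],0,1],[[0,0,0],0,1],[[0,0,0],0,1],[[0,0,0],0,1]]'
```

```text
t: 16.5
eef_pos: [563.0, -252.4, 27.7]
tcp_rot: [3.138, 0.003, 1.596]
ft_force: [-0.1, -7.7, 5.8]
opening: 0.474
grip_force: 30.0
```

```bash
python3 -m inch '[[[0.03,0,0],0,1],[[0.03,0,0],0,1],[[0.02,0,0.01],0,1],[[0,0,0],0,1],[[0,0,0],0,1],[[0,0,0],0,1],[[0,0,0],0,1],[[0,0,0],0,1],[[0,0,0],0,1],[[0,0,0],0,1]]'
python3 - <<'E'
from h import *
s=env.state();print(s['eef_pos'],s['tcp_rot'],s['ft_force'])
W=eyes.read_camera("wrist");cv2.imwrite('pics/w5.png',cv2.resize(W['pixels'][0:240,120:400,::-1],None,fx=2.5,fy=2.5))
E
```

```text
t: 17.75
eef_pos: [563.1, -248.8, 27.7]
tcp_rot: [3.137, 0.005, 1.596]
ft_force: [-2.3, -14.0, 9.8]
opening: 0.47
grip_force: 30.0
[ 563.08021274 -248.80815143   27.65029985] [3.13739416 0.00483812 1.59627164] [ -2.25049284 -14.03410517   9.81801326]
```

View pics/w5.png

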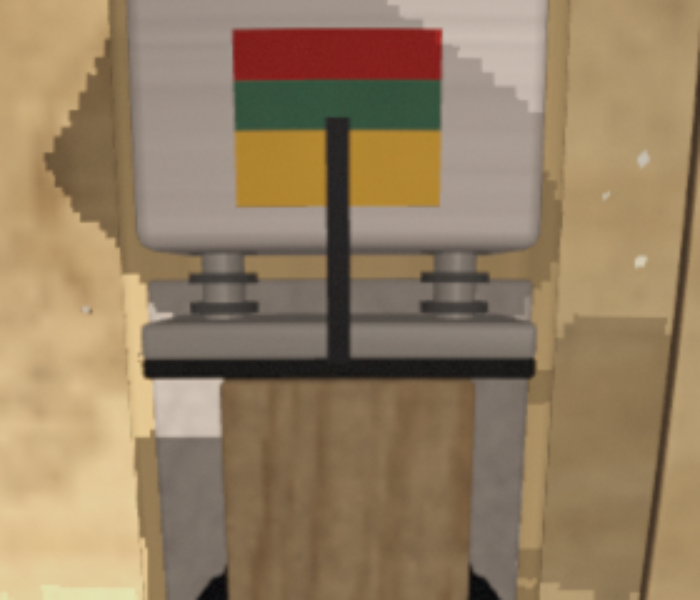

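The crop shows the offcut square against the rubber, with the pointer tip at row 118 and the green from row 80 to 130. That puts the stop at about 8 mm. I'll push about 2 mm more.

```bash
python3 -m inch '[[[0.02,0,0],0,1],[[0.01,0,0],0,1],[[0,0,0],0,1],[[0,0,0],0,1],[[0,0,0],0,1],[[0,0,0],0,1],[[0,0,0],0,1],[[0,0,0],0,1],[[0,0,0],0,1],[[0,0,0],0,1]]'
python3 - <<'E'
from h import *
s=env.state();print(s['eef_pos'],s['tcp_rot'],s['ft_force'])
W=eyes.read_camera("wrist");cv2.imwrite('pics/w6.png',cv2.resize(W['pixels'][0:240,120:400,::-1],None,fx=2.5,fy=2.5))
E
```

```text
t: 19.05
eef_pos: [563.1, -247.4, 27.7]
tcp_rot: [3.137, 0.005, 1.596]
ft_force: [-2.7, -16.5, 10.0]
opening: 0.469
grip_force: 30.0
[ 563.06046102 -247.39280499   27.71760187] [3.13713849 0.00535121 1.59628742] [ -2.70432756 -16.47316932   9.97985215]
```

View pics/w6.png

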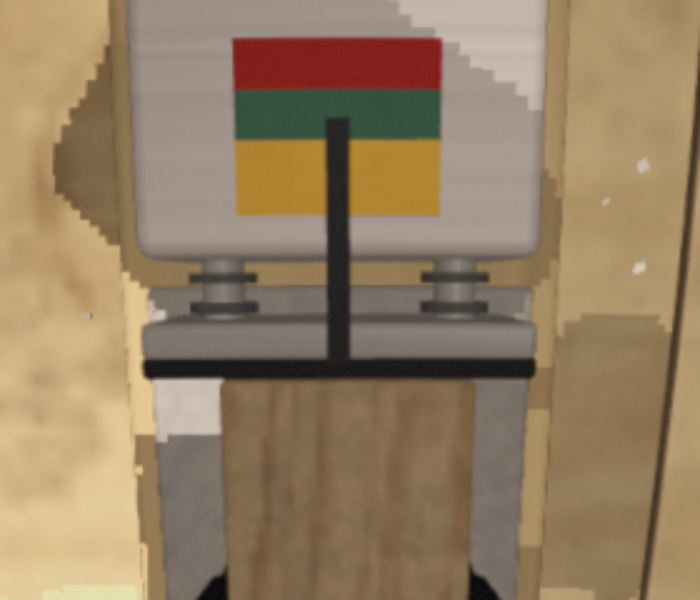

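The pointer tip is at row 118, with green now from 88 to 139, so the stop is about 9.3 mm back and near the middle. I'll ease the downward press a little so the total force on the jig stays well below its limit.

```bash
python3 -m inch '[[[0,0,-0.01],0,1],[[0,0,-0.01],0,1],[[0,0,0],0,1],[[0,0,0],0,1],[[0,0,0],0,1],[[0,0,0],0,1],[[0,0,0],0,1],[[0,0,0],0,1],[[0,0,0],0,1],[[0,0,0],0,1]]'
```

```text
t: 20.35
eef_pos: [562.9, -246.6, 27.8]
tcp_rot: [3.138, 0.004, 1.596]
ft_force: [1.9, -13.1, -1.9]
opening: 0.475
grip_force: 30.0
```

```bash
python3 -m inch '[[[0,0,0.01],0,1],[[0,0,0],0,1],[[0,0,0],0,1],[[0,0,0],0,1],[[0,0,0],0,1],[[0,0,0],0,1],[[0,0,0],0,1],[[0,0,0],0,1],[[0,0,0],0,1],[[0,0,0],0,1]]'
python3 - <<'E'
from h import *
W=eyes.read_camera("wrist");cv2.imwrite('pics/w7.png',cv2.resize(W['pixels'][0:240,120:400,::-1],None,fx=2.5,fy=2.5))
g=W['pixels'].astype(int)
for r in range(8,70,2): print(r,g[r,240].tolist(),g[r,255].tolist())
for i in range(3): s=env.state();print(np.round(s['ft_force'],1),np.abs(s['qvel']).max())
E
```

```text
t: 21.6
eef_pos: [562.9, -246.6, 27.7]
tcp_rot: [3.138, 0.004, 1.596]
ft_force: [-0.3, -12.5, 4.0]
opening: 0.47
grip_force: 30.0
8 [160, 147, 138] [161, 149, 139]
10 [160, 147, 138] [160, 148, 139]
12 [156, 143, 135] [156, 144, 134]
14 [156, 144, 136] [157, 144, 136]
16 [152, 125, 117] [151, 122, 114]
18 [129, 32, 30] [130, 33, 29]
20 [128, 27, 25] [131, 32, 30]
22 [130, 32, 28] [131, 32, 27]
24 [130, 32, 28] [131, 33, 30]
26 [131, 33, 29] [132, 33, 32]
28 [132, 34, 31] [131, 31, 30]
30 [131, 32, 30] [131, 31, 28]
32 [132, 35, 32] [132, 33, 29]
34 [131, 32, 29] [132, 34, 31]
36 [133, 35, 32] [131, 33, 27]
38 [58, 83, 60] [58, 82, 61]
40 [53, 82, 60] [53, 83, 61]
42 [54, 83, 62] [53, 83, 61]
44 [53, 83, 63] [52, 81, 60]
46 [53, 83, 62] [52, 77, 58]
48 [53, 82, 61] [39, 35, 36]
50 [55, 84, 63] [40, 38, 37]
52 [53, 82, 61] [43, 39, 40]
54 [50, 80, 59] [39, 38, 38]
56 [51, 80, 59] [40, 35, 35]
58 [170, 128, 48] [41, 38, 38]
60 [177, 133, 49] [40, 38, 36]
62 [177, 133, 49] [39, 38, 38]
64 [177, 135, 50] [40, 36, 37]
66 [177, 134, 50] [41, 38, 39]
68 [176, 134, 49] [40, 36, 38]
[  0.4 -13.8   4.8] 0.0009940123832043644
[  0.4 -13.8   4.8] 0.0009940123832043644
[  0.4 -13.8   4.8] 0.0009940123832043644
```

The pointer tip is at row 47 with green from row 37 to 57, so it stands in the middle. The push is about 13 N with a light downward press, and the arm is at rest. Handing in.

```bash
python3 -c "
from cell import env
print(env.job_done())"
```

```text
the job is handed in; nothing more can be done
None
```

I handed the job in at about 22 s with the arm still gripping the offcut flat on the bed and square against the stop: the pointer is mid-green, the push about 13 N, the downward press about 4–5 N, and no verdict was returned.

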